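# Close the leak tester and hold its vacuum at the mark

### The job

A watch case is already loaded in the hand-operated leak tester. Set the loose lid down squarely in the mouth of the test chamber, without dropping it, and let go of it; then pull the tester's yellow handle out against its spring until the black pointer stands over the red rider on the scale, and keep holding it there: the program finishes while the gripper still holds the handle at the mark. Do not shift the red rider, and leave the loupe, the vial and the spool alone.

Things in the scene. Friction and masses are not known exactly. Their poses are not given: they have to be found in the camera images.
- tester: hand-operated leak tester, fixed to the worktop (place, yaw vary). Origin on the worktop, z up; +y is the pull direction of the handle. Grey base plate 10 mm thick, x -40 (-50 at the scale) to 35, y -120 to 145 mm. Chamber centre at y = -80; pump with end blocks y -35 to 36, top z = 50; handle at y = 60 when home; white scale along y at x = -42, top z = 18 mm
- chamber (a point): centre of the open mouth of the round aluminium chamber, on its rim plane, 50 mm above the worktop. Chamber 72 mm outside, 60 mm bore (a 6 mm wall), 34 mm deep; a watch case 12 mm high lies fixed at the bottom
- lid: loose round lid, 0.12 kg, upright on the worktop right of the tester. Origin: centre of underside, z up. Black rubber spigot 55 mm dia, z 0 to 6 mm (2.5 mm play all round in the bore); aluminium flange 74 mm dia, z 6 to 14; upright blue knob 20 mm dia, z 14 to 42. Seated, the flange lies on the rim and the origin is 6 mm below the rim plane
- plunger: moving part of the pump: rod, black carriage (32 x 22 mm, top z = 46 mm), pointer, yellow handle. Origin at worktop height under the handle; axes as the tester's. Slides only along the tester's y, 0 (home, at the start) to 72 mm; a spring pulls it home with 3.3 N at home plus 0.11 N per mm (about 10 N at 60 mm); it runs back if let go
- handle (a point): middle of the yellow handle, 72 mm above the worktop: an upright round post 16 mm diameter from z = 45 to 94 mm, with a 21 mm head from there to z = 100 mm; moves with the plunger
- pointer (a point): tip of the thin black pointer (3 mm wide) that reaches from the carriage out over the scale, 27.5 mm above the worktop; moves with the plunger
- mark (a point): the mark: middle of the red rider (10 mm long along the scale, 18 mm across) on the white scale, given at the pointer's height; 20 to 60 mm beyond the pointer's home along the tester's y. At the mark, pointer and mark points coincide. The rider stays put unless pushed with over 4 N
- loupe: black eye loupe, 34 mm diameter, 34 mm high, standing behind the tester; bystander, origin at its underside
- vial: small yellow oil vial with red cap, 14 mm diameter, 38 mm high, standing to the left of the tester; bystander, origin at its underside
- spool: small spool of brass wire, 28 mm diameter, 14 mm high, lying behind the lid; bystander, origin at its underside
Not all that is in view belongs to the job. What is shaped like the lid but orange is not meant.

How it is judged:
By the outcome, as a careful person would: the job done as asked, in the order asked, and still so for the second after the job is handed in, while the arm keeps its last pose, push and grip.
It also fails if it takes over 45 s, if anything falls off the work surface, if the arm or the gripper's body presses on something with over 40 N, if the wrist force passes 120 N, or if a joint passes its speed limit or range.

### The arm

A 6-joint arm with a two-finger parallel gripper is mounted at the origin on a cart in front of the work surface, level with it; the furniture and walls round the work are solid. World frame = base frame: x ahead of the robot, y to its left, z up, the work surface at z = 0. Lengths are in m, angles in rad, forces in N, time in s.
With the tool pointing down it reaches from about 0.375 to 0.975 m from the base axis. Payload 3.8 kg.
Tool frame: the origin (TCP) lies at the very end of the fingers, on their centre line; the grasp point (between the pads) lies 19 mm behind it (r.grip_point_offset is the distance from the TCP to the grasp point, in m); z points along the fingers, y is the line along which they close (so a half turn about z gives the same grasp; the last joint's range is limited). The gripper opens to 88 mm and grips with 3 to 60 N. Pads are 18 mm wide; open, the fingers measure 123 mm over their backs; the gripper's body (75 mm by 187 mm) begins 45 mm behind the grasp point.
Start: joints at [-1.174, 0.264, 1.604, -0, 1.274, -0.037], TCP at [0.284, -0.612, 0.239] pointing down, gripper open.
Joint ranges: [-2.63, 2.63], [-0.94, 2.18], [0.31, 2.57], [-1.31, 4.45], [0, 2.66], [-2.55, 2.55]. Speed limits (rad/s): [2.57, 2.57, 3.14, 3.14, 3.14, 3.14].

### API

Orientations are given as a 3x3 rotation matrix whose columns are the frame's x, y, z axes.
In Python, from station import monitor, eyes, job, r gives the robot as it stands.
- The arm moves only by the tool apply_moves, never from a script. Its argument "deltas" is a list of rows, each an object of numbers: "ax", "ay", "az": the turn, a rotation vector about the tool's x, y, z in degrees; "x", "y", "z": the shift along the tool's x, y, z in m; "gripper": the closure, from -1 (fully open) to 1 (shut), so that 0 is half open. A call has 1 to 10 rows; each row shifts and turns the commanded pose from where the row before left it, along the tool's axes as they then stand; what a row does not reach is not made up. A row lasts 1/8 s, in which the tool goes at most 62.5 mm and 10.7 degrees, less where a joint would pass 70% of its speed; a pose out of reach is approached as far as the arm can. A call is refused whole if a number of a shift passes 0.0625 or a number of a turn 10.7, either way. A call with a gripper value outside its range is refused whole. The fingers move at their own pace and stop on an object; "force" is the grip in N (left out, the last holds). Time passes only in rows, so rows that do not move let the fingers close. It gives the time, the measured TCP pose, the force, the opening and the grip force at its end, in the units of the state.
- monitor.state(): the state, without advancing time (a new reading comes with each control period).
- eyes.read_camera(name): name is "scene" or "side" or "wrist"; returns a dict with "image" (420x560x3 uint8, red, green, blue), "camera_matrix" (3x3 intrinsics, pixels), "dist" ([k1, k2, p1, p2, k3] as OpenCV has them; the pictures are not rectified), "R" (3x3) and "t" (3): a world point X has camera coordinates R X + t; the wrist camera has in their place "T_tool_cam" (4x4, takes a point from camera to tool coordinates, whose origin is the TCP and whose axes are the flange's). Camera axes: x right, y down, z forward; pixel columns grow to the right and rows downward; lengths in m; the calibration is good to about 2 mm. A picture is of the moment at which its call begins: read the wrist's pose just before it. There is no depth.
- job.close_job(): hands the job in; it is judged then, once.
The state is a dict: "t": time; "joints": joint angles; "qvel": joint speeds; "joint_efforts": joint torques, N m; "tcp_pos": TCP position; "tool_rot": TCP orientation; "contact_force": force on the tool from outside, world axes, zero at the start; "ft_torque": the same for the moment, N m; "width": opening from 0.0 (shut) to 1.0 (fully open); "grip_force": force on a finger pad.
Only numpy, scipy, OpenCV 4.12 (cv2) and the standard library are available. Lean on these libraries where they do the work, as an engineer would, in place of code of your own. Each camera call takes 0.05 s, during which the arm holds its last target. There are 200 camera calls.

## Working session

There is one attempt and no reset: what is moved stays moved. The work goes in short steps, Python scripts to look and compute and a tool call to move; the robot and the scene stay as the last step left them, time stands still between calls to the robot, and variables do not carry over. Pictures are saved under pics/ and viewed, at most 10 in all, crops included, and the job is handed in when it is done.

Besides the shell and the picture viewer there is one more tool, called after "Request:" in YAML: its name, and indented under it one key for each argument. apply_moves: Moves the arm, as the interface text tells. Its arguments: {"type":"object","properties":{"deltas":{"type":"array"},"force":{"type":"number"}},"required":["deltas"]}

```bash
mkdir -p pics && ls
python3 - <<'E'
from station import monitor, eyes, job, r
import cv2,pickle
s=monitor.state(); print(s)
d={}
for n in ["scene","side","wrist"]:
    c=eyes.read_camera(n); d[n]=c
    cv2.imwrite(f"pics/{n}0.png",c["image"][:,:,::-1])
    print(n,{k:v for k,v in c.items() if k!="image"})
pickle.dump((s,d),open("c0.pkl","wb"))
E
```

```text
pics
{'t': 0.0, 'joints': array([-1.17389543e+00,  2.64734141e-01,  1.60533029e+00, -2.43504641e-06,
        1.27367796e+00, -3.69086471e-02]), 'qvel': array([-0.00040066, -0.00043478,  0.00026186, -0.00030366, -0.00053247,
        0.00023713]), 'joint_efforts': array([ 9.12926935e-04, -5.02105522e+01, -3.56879532e+01,  7.28722173e-02,
        2.93386902e-02, -1.78992977e-04]), 'tcp_pos': array([ 0.28345067, -0.61184743,  0.2374244 ]), 'tool_rot': array([[ 9.07370801e-01,  4.20330269e-01, -8.33154760e-04],
       [ 4.20331088e-01, -9.07368640e-01,  1.98172550e-03],
       [ 7.70007118e-05, -2.14836070e-03, -9.99997689e-01]]), 'contact_force': array([0.07042446, 0.21974244, 0.29664061]), 'ft_torque': array([ 0.00162439, -0.01547034,  0.02948745]), 'grip_force': 0.0, 'width': 1.0008301675959168}
scene {'camera_matrix': array([[460.61164492,   0.        , 272.36789747],
       [  0.        , 460.61164492, 208.74160827],
       [  0.        ,   0.        ,   1.        ]]), 'dist': array([-0.00352607,  0.        ,  0.        ,  0.        ,  0.        ]), 'R': array([[-0.5528505 , -0.83318
[... 539 characters left out ...]
33982013, -0.71227194, -0.61415874]]), 't': array([0.53774761, 0.16977512, 1.47121183])}
wrist {'camera_matrix': array([[314.36457003,   0.        , 275.75610522],
       [  0.        , 314.36457003, 214.54153999],
       [  0.        ,   0.        ,   1.        ]]), 'dist': array([0.01828951, 0.        , 0.        , 0.        , 0.        ]), 'T_tool_cam': array([[-8.71883347e-04, -9.57858483e-01, -2.87239213e-01,
         7.40630962e-02],
       [ 9.99999472e-01, -6.78728869e-04, -7.72027881e-04,
         7.17413323e-04],
       [ 5.44535909e-04, -2.87239734e-01,  9.57858569e-01,
        -1.45480614e-01],
       [ 0.00000000e+00,  0.00000000e+00,  0.00000000e+00,
         1.00000000e+00]])}
```

View pics/scene0.png

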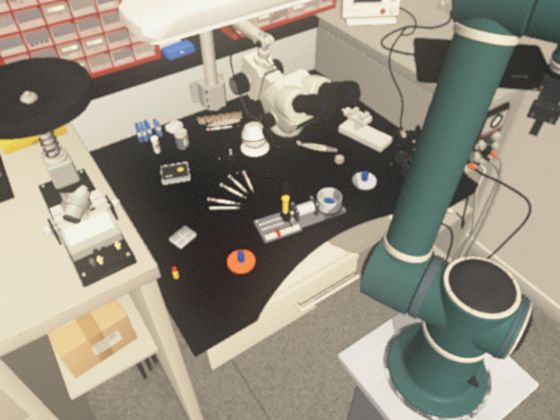

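View pics/side0.png

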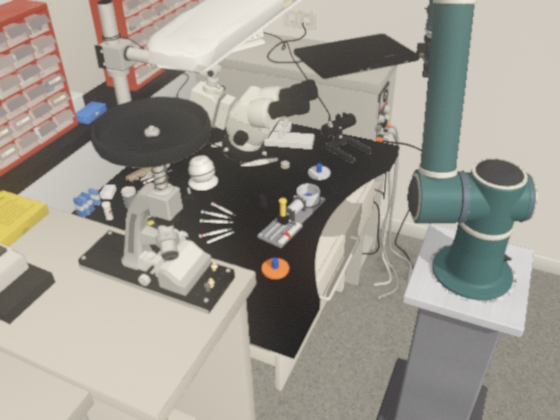

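Scene view: tester at about (300,215), chamber at (329,200), yellow handle (286,205), red rider (281,233), and lid with blue knob at (366,180). Side view: chamber (307,196), handle (283,207), rider (289,238), lid (319,170). The orange decoy is at (241,261) in scene. Next I'll measure by colour.

```bash
cat > h.py <<'E'
import numpy as np, cv2
def ray(c,uv,Rt=None):
    p=cv2.undistortPoints(np.array([[uv]],float),c["camera_matrix"],c["dist"])[0,0]
    d=np.array([p[0],p[1],1.])
    if "R" in c: R,t=c["R"],c["t"]; return -R.T@t, R.T@d
    s=Rt; T=c["T_tool_cam"]; Rw=s["tool_rot"]
    return s["tcp_pos"]+Rw@T[:3,3], Rw@T[:3,:3]@d
def onz(c,uv,z,s=None):
    o,d=ray(c,uv,s); return o+d*(z-o[2])/d[2]
def tri(rs):
    A=np.zeros((3,3));b=np.zeros(3)
    for o,d in rs:
        d=d/np.linalg.norm(d);P=np.eye(3)-np.outer(d,d);A+=P;b+=P@o
    x=np.linalg.solve(A,b); return x
def proj(c,X,s=None):
    if "R" in c: R,t=c["R"],c["t"]
    else:
        T=c["T_tool_cam"];Rw=s["tool_rot"]@T[:3,:3];o=s["tcp_pos"]+s["tool_rot"]@T[:3,3];R,t=Rw.T,-Rw.T@o
    return cv2.projectPoints(np.array([X],float),cv2.Rodrigues(R)[0],t,c["camera_matrix"],c["dist"])[0][0,0]
COL={"blue":((105,130,60),(130,255,255)),"yellow":((20,130,100),(33,255,255)),"red":((0,130,90),(7,255,255)),"red2":((172,130,90),(180,255,255))}
def blobs(img,col,box=None,mina=6):
    h=cv2.cvtColor(img,cv2.COLOR_RGB2HSV);m=cv2.inRange(h,*COL[col])
    if col=="red": m|=cv2.inRange(h,*COL["red2"])
    n,l,st,ce=cv2.connectedComponentsWithStats(m)
    return [(st[i].tolist(),ce[i].round(1).tolist()) for i in range(1,n) if st[i][4]>=mina and (box is None or (box[0]<ce[i][0]<box[2] and box[1]<ce[i][1]<box[3]))]
E
python3 - <<'E'
from h import *
import pickle
s,d=pickle.load(open("c0.pkl","rb"))
for n,b in (("scene",(220,160,400,290)),("side",(220,150,360,290))):
    for col in("blue","yellow","red"):
        print(n,col)
        for x in blobs(d[n]["image"],col,b): print(x)
im=[]
for n,(x,y,w,h) in (("scene",(240,160,160,110)),("side",(240,150,130,110))):
    im.append(cv2.resize(d[n]["image"][y:y+h,x:x+w],(800,w and 290)if 0 else (int(w*2.6*1),int(h*2.6))[:2],interpolation=cv2.INTER_CUBIC))
im=np.hstack(im);cv2.imwrite("pics/crop0.png",im[:,:,::-1]);print(im.shape)
E
```

```text
scene blue
([363, 171, 5, 9, 36], [364.8, 174.8])
([325, 199, 8, 3, 17], [328.4, 200.2])
([238, 253, 5, 8, 34], [240.2, 256.5])
scene yellow
([281, 194, 9, 20, 136], [285.0, 203.1])
scene red
([276, 229, 4, 8, 18], [277.7, 232.5])
side blue
([317, 163, 5, 9, 28], [319.0, 166.5])
([273, 257, 4, 11, 40], [274.6, 262.2])
side yellow
([278, 197, 9, 20, 115], [282.4, 205.8])
side red
([285, 233, 5, 4, 8], [287.0, 234.0])
(286, 754, 3)
```

View pics/crop0.png

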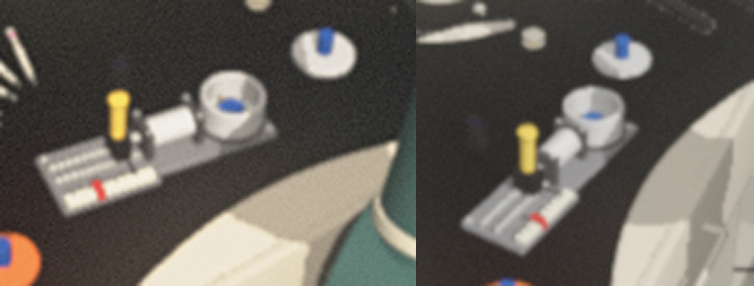

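The crop shows the tester with its rim at scene ~(329,197) and side ~(308,192). The handle, the rider and the lid on the right are clear, and the dark loupe stands behind the handle.

Run:
```python
from h import *
import pickle
s,d=pickle.load(open("c0.pkl","rb"))
S,D=d["scene"],d["side"]
for n,a,b,z in(("knob",(364.8,174.8),(319,166.5),.03),("handle",(285,203.1),(282.4,205.8),.074),("rider",(278,232.5),(287,234.5),.025),("rim",(329.2,197.3),(307.7,190.5),.05),("spool",(339.5,160.5),(285,164.5),.01),("loupe",(286,184),(261.5,200),.017)):
    print(n,tri([ray(S,a),ray(D,b)]).round(4),onz(S,a,z).round(4),onz(D,b,z).round(4))
```

```text
knob [ 0.5475 -0.2709  0.0326] [ 0.5498 -0.2733  0.03  ] [ 0.5485 -0.2742  0.03  ]
handle [0.5497 0.0267 0.0768] [0.5523 0.0249 0.074 ] [0.5509 0.0237 0.074 ]
rider [0.5153 0.0736 0.0155] [0.509  0.0779 0.025 ] [0.5104 0.0842 0.025 ]
rim [ 0.5242 -0.1116  0.0449] [ 0.5191 -0.1073  0.05  ] [ 0.5229 -0.1064  0.05  ]
spool [ 0.674  -0.2778  0.0016] [ 0.664  -0.2689  0.01  ] [ 0.6712 -0.269   0.01  ]
loupe [ 0.6614 -0.0554  0.0133] [ 0.6642 -0.0567  0.017 ] [ 0.6539 -0.0453  0.017 ]
```

Run:
```python
from h import *
import pickle
s,d=pickle.load(open("c0.pkl","rb"))
S,D=d["scene"],d["side"]
for n,a,b in(("eyepiece",(350,95),(308,92)),("head",(285,100),(247,120)),("lamp near end",(215,20),(165,50))):
    X=tri([ray(S,a),ray(D,b)]);print(n,X.round(3),proj(S,X).round(),proj(D,X).round())
T=s["tool_rot"];
for n,p in(("abovelid",(0.547,-0.271,0.16)),):
    print(n,(T.T@(np.array(p)-s["tcp_pos"])).round(4))
```

```text
eyepiece [ 0.553 -0.172  0.348] [350.  95.] [308.  92.]
head [ 0.712 -0.084  0.275] [285. 102.] [246. 118.]
lamp near end [0.891 0.016 0.481] [214.  14.] [167.  55.]
abovelid [ 0.3824 -0.1983  0.0779]
```

Run:
```python
from h import *
import pickle
s,d=pickle.load(open("c0.pkl","rb"))
im=[]
for n,(x,y,w,h) in (("scene",(230,20,150,140)),("side",(180,50,150,140))):
    im.append(cv2.resize(d[n]["image"][y:y+h,x:x+w],None,fx=2.6,fy=2.6,interpolation=cv2.INTER_CUBIC))
im=np.hstack(im);im=np.clip(im*1.4+20,0,255).astype(np.uint8);cv2.imwrite("pics/crop1.png",im[:,:,::-1]);print(im.shape)
```

```text
(364, 780, 3)
```

View pics/crop1.png

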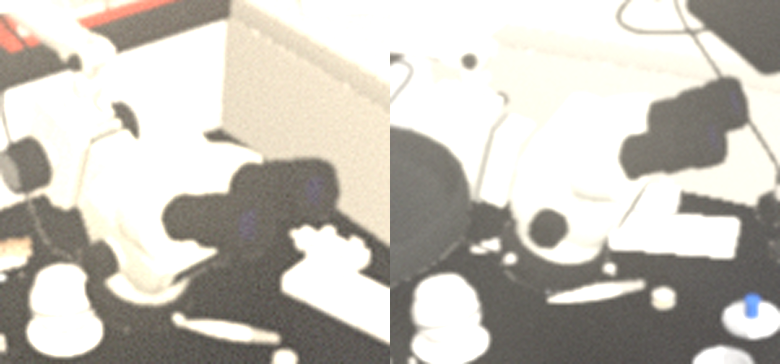

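Run:
```python
from h import *
import pickle
s,d=pickle.load(open("c0.pkl","rb"))
S,D=d["scene"],d["side"]
print("cams",(-S["R"].T@S["t"]).round(2),(-D["R"].T@D["t"]).round(2))
f=lambda p:(p[0]/2.6+230,p[1]/2.6+20); g=lambda p:((p[0]-390)/2.6+180,p[1]/2.6+50)
for n,a,b in(("eyeR",(318,190),(738,105)),("eyeL",(248,225),(715,142)),("eyeR2",(318,190),(715,142)),("eyeL2",(248,225),(738,105)),("rootL",(180,218),(635,160)),("front-bottom",(145,290),(580,255)),("knob",(100,258),(547,228))):
    X=tri([ray(S,f(a)),ray(D,g(b))]);print(n,X.round(3),(proj(S,X)-f(a)).round(1),(proj(D,X)-g(b)).round(1))
```

```text
cams [-0.18  0.54  0.99] [0.03 1.18 1.05]
eyeR [ 0.531 -0.158  0.367] [0.  1.2] [-0.3 -0.9]
eyeL [ 0.522 -0.067  0.367] [0.1 1.3] [-0.4 -1.1]
eyeR2 [ 0.583 -0.211  0.303] [-0.2  7. ] [-1.8 -5.8]
eyeL2 [ 0.476 -0.025  0.423] [-0.4 -4.5] [1.5 3.5]
rootL [ 0.608 -0.055  0.334] [0.  0.8] [-0.3 -0.7]
front-bottom [ 0.69  -0.072  0.188] [0.1 1.4] [-0.5 -1.2]
knob [ 0.702 -0.022  0.246] [0.  0.6] [-0.2 -0.5]
```

Request:
apply_moves:
  deltas:
    - {"x": 0.043,"y": -0.027,"z": 0.003,"gripper": -1}
    - {"x": 0.043,"y": -0.027,"z": 0.003}
    - {"x": 0.043,"y": -0.027,"z": 0.003}
    - {"x": 0.043,"y": -0.027,"z": 0.003}
    - {"x": 0.043,"y": -0.027,"z": 0.003}
    - {"az": -10}
    - {"az": -10}
    - {"az": -10}
    - {"az": -10}
    - {"az": -10}

```text
schema error: expected keys ax, ay, az, x, y, z, gripper
```

Request:
apply_moves:
  deltas:
    - {"az": -10}
    - {"az": -10}
    - {"az": -10}
    - {"az": -10}
    - {"az": -10}
    - {"az": -10}
    - {"ay": -10}
    - {"ay": -10}
    - {"ay": -10}
    - {}

```text
schema error: expected keys ax, ay, az, x, y, z, gripper
```

Request:
apply_moves:
  deltas:
    - {"ax": 0,"ay": 0,"az": 0,"x": 0.043,"y": -0.027,"z": 0.003,"gripper": -1}
    - {"ax": 0,"ay": 0,"az": 0,"x": 0.043,"y": -0.027,"z": 0.003,"gripper": -1}
    - {"ax": 0,"ay": 0,"az": 0,"x": 0.043,"y": -0.027,"z": 0.003,"gripper": -1}
    - {"ax": 0,"ay": 0,"az": 0,"x": 0.043,"y": -0.027,"z": 0.003,"gripper": -1}
    - {"ax": 0,"ay": 0,"az": 0,"x": 0.043,"y": -0.027,"z": 0.003,"gripper": -1}
    - {"ax": 0,"ay": 0,"az": -10,"x": 0,"y": 0,"z": 0,"gripper": -1}
    - {"ax": 0,"ay": 0,"az": -10,"x": 0,"y": 0,"z": 0,"gripper": -1}
    - {"ax": 0,"ay": 0,"az": -10,"x": 0,"y": 0,"z": 0,"gripper": -1}
    - {"ax": 0,"ay": 0,"az": -10,"x": 0,"y": 0,"z": 0,"gripper": -1}
    - {"ax": 0,"ay": 0,"az": -10,"x": 0,"y": 0,"z": 0,"gripper": -1}

```text
t: 1.4
tcp_pos: [0.4219, -0.3993, 0.2233]
tool_rot: [[0.256, 0.967, -0.001], [0.967, -0.256, 0.001], [0.0, -0.001, -1.0]]
contact_force: [0.6, 0.8, 0.2]
width: 1.0
grip_force: 0.0
```

Request:
apply_moves:
  deltas:
    - {"ax": 0,"ay": 0,"az": -10,"x": 0,"y": 0,"z": 0,"gripper": -1}
    - {"ax": 0,"ay": 0,"az": -10,"x": 0,"y": 0,"z": 0,"gripper": -1}
    - {"ax": 0,"ay": 0,"az": -10,"x": 0,"y": 0,"z": 0,"gripper": -1}
    - {"ax": 0,"ay": 0,"az": -10,"x": 0,"y": 0,"z": 0,"gripper": -1}
    - {"ax": 0,"ay": 0,"az": -10,"x": 0,"y": 0,"z": 0,"gripper": -1}
    - {"ax": 0,"ay": 0,"az": -10,"x": 0,"y": 0,"z": 0,"gripper": -1}
    - {"ax": 0,"ay": -10,"az": 0,"x": 0,"y": 0,"z": 0,"gripper": -1}
    - {"ax": 0,"ay": -10,"az": 0,"x": 0,"y": 0,"z": 0,"gripper": -1}
    - {"ax": 0,"ay": -10,"az": 0,"x": 0,"y": 0,"z": 0,"gripper": -1}
    - {"ax": 0,"ay": 0,"az": 0,"x": 0,"y": 0,"z": 0,"gripper": -1}

```text
t: 2.65
tcp_pos: [0.4181, -0.3954, 0.2185]
tool_rot: [[-0.614, 0.709, 0.347], [0.617, 0.705, -0.349], [-0.492, 0.0, -0.871]]
contact_force: [-0.1, 0.5, -0.8]
width: 1.001
grip_force: 0.0
```

```bash
cat > snap.py <<'E'
import sys,pickle,cv2
from station import monitor, eyes
def snap(tag,names=("wrist",)):
    s=monitor.state();d={}
    for n in names:
        d[n]=eyes.read_camera(n);cv2.imwrite(f"pics/{n}_{tag}.png",d[n]["image"][:,:,::-1])
    pickle.dump((s,d),open(f"c_{tag}.pkl","wb"));return s,d
E
python3 - <<'E'
from snap import *
s,d=snap("1")
print(s["t"],s["tcp_pos"].round(4),s["joints"].round(3),s["tool_rot"].round(3),s["contact_force"])
E
```

```text
2.65 [ 0.4181 -0.3954  0.2185] [-0.806 -0.209  2.211  0.016  0.626 -1.599] [[-0.614  0.709  0.347]
 [ 0.617  0.705 -0.349]
 [-0.492  0.    -0.871]] [-0.07769311  0.53383029 -0.80064044]
```

View pics/wrist_1.png

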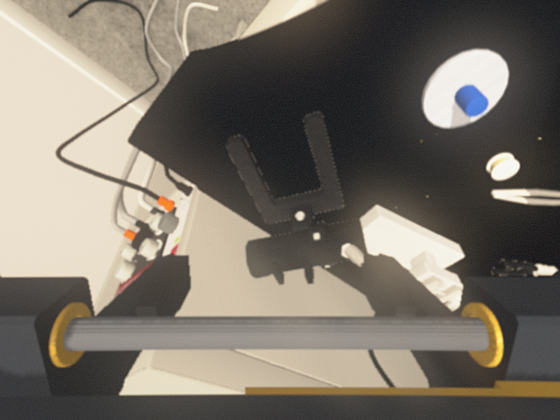

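The wrist view shows the white lid flange at about (465,90), its knob top at (472,98), and the spool at (502,166). The black eyepieces aren't in view here.

```bash
cat >> h.py <<'E'
def lid(c,s,box,z=.014,thr=120):
    """flange centre from its white ellipse (hull) on plane z, knob from blue"""
    x0,y0,x1,y1=box;im=c["image"][y0:y1,x0:x1];h=cv2.cvtColor(im,cv2.COLOR_RGB2HSV)
    m=((h[...,2]>thr)&(h[...,1]<70)).astype(np.uint8)
    m=cv2.morphologyEx(m,cv2.MORPH_OPEN,np.ones((3,3),np.uint8))
    cs,_=cv2.findContours(m,cv2.RETR_EXTERNAL,cv2.CHAIN_APPROX_NONE);k=max(cs,key=cv2.contourArea)
    hl=cv2.convexHull(k)[:,0]+[x0,y0]
    P=np.array([onz(c,tuple(map(float,p)),z,s)[:2] for p in hl],np.float32)
    (cx,cy),rad=cv2.minEnclosingCircle(P);e=cv2.fitEllipse(P)
    return (round(cx,4),round(cy,4)),round(rad,4),np.round(e[0],4),np.round(e[1],4)
E
python3 - <<'E'
from h import *
import pickle
s,d=pickle.load(open("c_1.pkl","rb"));c=d["wrist"]
print(lid(c,s,(400,30,530,145)))
b=blobs(c["image"],"blue",(400,30,540,150));print(b)
print(onz(c,b[0][1],.03,s),onz(c,(472,98),.042,s),onz(c,(502,166),.014,s))
E
```

```text
((0.5459, -0.2702), 0.0403, array([ 0.5461, -0.2705]), array([0.0744, 0.0801]))
[([460, 86, 27, 29, 500], [473.5, 100.5])]
[ 0.5490591  -0.26880737  0.03      ] [ 0.5359711  -0.27014783  0.042     ] [ 0.66707752 -0.27512551  0.014     ]
```

Request:
apply_moves:
  deltas:
    - {"ax": -5.2,"ay": 0,"az": -9.3,"x": 0,"y": 0,"z": 0,"gripper": -1}
    - {"ax": -5.2,"ay": 0,"az": -9.3,"x": 0,"y": 0,"z": 0,"gripper": -1}
    - {"ax": -5.2,"ay": 0,"az": -9.3,"x": 0,"y": 0,"z": 0,"gripper": -1}
    - {"ax": 0,"ay": 0,"az": 0,"x": 0,"y": 0.02,"z": 0,"gripper": -1}
    - {"ax": 0,"ay": 0,"az": 0,"x": 0,"y": 0.0,"z": 0,"gripper": -1}

```text
t: 3.32
tcp_pos: [0.4293, -0.3819, 0.2237]
tool_rot: [[-0.817, 0.353, 0.456], [0.306, 0.936, -0.175], [-0.489, -0.004, -0.872]]
contact_force: [0.6, 0.2, -0.2]
width: 1.002
grip_force: 0.0
```

Request:
apply_moves:
  deltas:
    - {"ax": -3.7,"ay": 0,"az": -6.5,"x": 0,"y": 0,"z": 0,"gripper": -1}
    - {"ax": 0,"ay": 0,"az": 0,"x": 0.005,"y": 0.046,"z": 0.004,"gripper": -1}
    - {"ax": 0,"ay": 0,"az": 0,"x": 0.005,"y": 0.046,"z": 0.004,"gripper": -1}
    - {"ax": 0,"ay": 0,"az": 0,"x": 0.005,"y": 0.046,"z": 0.004,"gripper": -1}
    - {"ax": 0,"ay": 0,"az": 0,"x": 0.005,"y": 0.046,"z": 0.004,"gripper": -1}
    - {"ax": 0,"ay": 0,"az": 0,"x": 0.005,"y": 0.046,"z": 0.004,"gripper": -1}
    - {"ax": 0,"ay": 0,"az": 0,"x": 0.005,"y": 0.046,"z": 0.004,"gripper": -1}
    - {"ax": 0,"ay": 0,"az": 0,"x": 0,"y": 0,"z": 0,"gripper": -1}
    - {"ax": 0,"ay": 0,"az": 0,"x": 0,"y": 0,"z": 0,"gripper": -1}

```text
t: 4.45
tcp_pos: [0.4818, -0.1067, 0.1877]
tool_rot: [[-0.852, 0.233, 0.47], [0.202, 0.972, -0.117], [-0.484, -0.005, -0.875]]
contact_force: [-0.1, 0.0, -0.1]
width: 0.997
grip_force: 0.0
```

Run:
```python
from snap import *
from h import *
s,d=snap("2");c=d["wrist"]
print(s["t"],s["tcp_pos"].round(4),s["joints"].round(3),s["tool_rot"].round(3),s["contact_force"].round(2))
for col in("blue","yellow","red"):print(col,blobs(c["image"],col,mina=30))
for n,z,X in (("rim",.05,(.521,-.107,.05)),("hand",0,(.5515,.0245,.072))):print(n,proj(c,X,s))
```

```text
4.45 [ 0.4818 -0.1067  0.1877] [-0.281 -0.365  2.38   0.03   0.622 -1.638] [[-0.852  0.233  0.47 ]
 [ 0.202  0.972 -0.117]
 [-0.484 -0.005 -0.875]] [-0.11  0.03 -0.08]
blue [([270, 145, 28, 23, 506], [283.6, 156.0]), ([134, 188, 23, 28, 423], [145.3, 201.9])]
yellow [([431, 153, 50, 60, 1537], [454.3, 184.2]), ([465, 303, 14, 13, 63], [471.4, 309.3]), ([476, 303, 26, 35, 188], [490.2, 321.7]), ([49, 322, 13, 42, 136], [54.4, 342.8]), ([489, 335, 14, 32, 167], [496.4, 349.8]), ([57, 355, 21, 12, 82], [65.2, 360.6]), ([505, 381, 35, 16, 150], [522.3, 388.1]), ([541, 382, 19, 15, 84], [551.9, 389.7])]
red [([487, 84, 21, 28, 344], [497.1, 97.5])]
rim [287.07397146 167.45557751]
hand [447.15262989 182.44920658]
```

View pics/wrist_2.png

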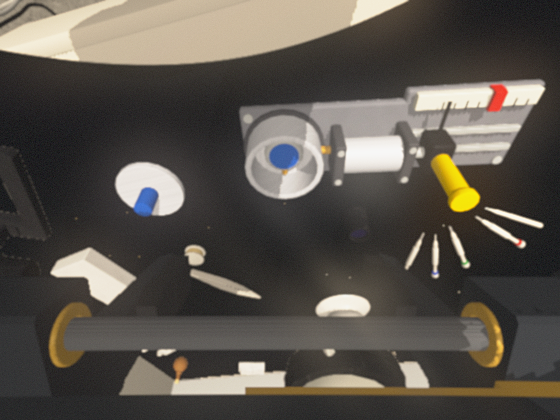

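Wrist view 2 shows the whole tester: chamber mouth at about (285,163), pointer tip at (449,104), rider at (497,97), handle head at (463,199), loupe at (358,225), and lid at (150,190).

```bash
cat >> h.py <<'E'
from scipy.optimize import least_squares
def circ(c,s,c0,z,r0,sign,w=.005,angs=range(0,360,10)):
    """circle on plane z: strongest radial grey step (sign +1 dark->bright outward) near r0"""
    g=cv2.GaussianBlur(cv2.cvtColor(c["image"],cv2.COLOR_RGB2GRAY),(3,3),0).astype(np.float32)
    rr=np.arange(r0-w,r0+w,.0005);P=[]
    for a in angs:
        a=np.radians(a);uv=np.array([proj(c,(c0[0]+q*np.cos(a),c0[1]+q*np.sin(a),z),s) for q in rr],np.float32)
        v=cv2.remap(g,uv[:,0],uv[:,1],cv2.INTER_LINEAR).ravel();dv=sign*(v[4:]-v[:-4]);i=dv.argmax()
        if dv[i]>15:P.append([c0[0]+rr[i+2]*np.cos(a),c0[1]+rr[i+2]*np.sin(a)])
    P=np.array(P)
    if len(P)<4:return None
    f=least_squares(lambda q:np.hypot(P[:,0]-q[0],P[:,1]-q[1])-q[2],[*c0,r0],loss="soft_l1",f_scale=.0007)
    return f.x.round(4),len(P),np.abs(f.fun).mean().round(5)
E
python3 - <<'E'
from h import *
import pickle
s,d=pickle.load(open("c_2.pkl","rb"));c=d["wrist"]
c0=(.521,-.109)
for it in range(2):
  for r0,sg,w in((.030,1,.006),(.036,-1,.005)):
    print(r0,circ(c,s,c0,.05,r0,sg,w))
    far=[a for a in range(-75,80,6)];print(" far",circ(c,s,c0,.05,r0,sg,w,far)) 
  x=circ(c,s,c0,.05,.030,1,.006); c0=x[0][:2]
print("lid",lid(c,s,(105,150,195,225)),circ(c,s,(.546,-.270),.014,.037,-1,.005))
print("rider",onz(c,(497.1,97.5),.021,s))
im=c["image"]
print(cv2.cvtColor(im,cv2.COLOR_RGB2GRAY)[96:126:2,440:460])
h=cv2.cvtColor(im,cv2.COLOR_RGB2HSV);m=((h[...,2]>150)&(h[...,1]<90))[70:120,395:550]
for x in range(410,545,12): 
    ys=np.nonzero(m[:,x-395])[0]+70; print(x,ys.min() if len(ys) else None,ys.max() if len(ys) else None,end="; ")
b=(cv2.inRange(h,*COL["red"])|cv2.inRange(h,*COL["red2"]))[75:120,480:515]
k=cv2.findNonZero(b);print(cv2.minAreaRect(k))
E
```

```text
0.03 (array([ 0.5236, -0.1105,  0.0297]), 27, np.float64(0.00078))
 far (array([ 0.5224, -0.1105,  0.0301]), 15, np.float64(0.0001))
0.036 (array([ 0.5228, -0.1103,  0.0356]), 35, np.float64(0.00071))
 far (array([ 0.5233, -0.1103,  0.0352]), 26, np.float64(0.00017))
0.03 (array([ 0.5243, -0.1107,  0.0295]), 28, np.float64(0.00117))
 far (array([ 0.5221, -0.1104,  0.0303]), 15, np.float64(0.00015))
0.036 (array([ 0.5229, -0.1104,  0.0355]), 34, np.float64(0.0002))
 far (array([ 0.5233, -0.1103,  0.0352]), 26, np.float64(0.00016))
lid ((0.5436, -0.2673), 0.0405, array([ 0.5443, -0.2677]), array([0.0742, 0.0813])) (array([ 0.5448, -0.2682,  0.038 ]), 34, np.float64(0.00086))
rider [0.51247264 0.07589805 0.021     ]
[[240 240 240 240 240 239 240 241 240 241 240 240 239 240 240 240 239 240
  239 240]
 [239 239 239 239 239 239 240 240 239 240 240 240 240 240 239 240 240 239
  240 240]
 [240 240 240 239 239 240 241 239 238 236 235 237 239 240 240 240 239 239
  239 240]
 [240 239 234 219 213 230 236 218 160 114 110 154 216 237 238 234 235 238
  239 239]
 [239 237 215 182 210 232 226 175 106
[... 444 characters left out ...]
2 145 154 151 146
  149 152]
 [165 155 138 104  82  82 103 138 158 164 164 163 161 164 165 167 167 164
  166 166]
 [165 142 113  88  77  97 128 152 163 168 164 165 164 166 165 168 164 164
  163 166]
 [149 123  93  80  89 122 149 161 165 165 166 165 161 166 164 163 165 163
  165 166]
 [134 102  82  86 112 141 163 161 163 165 162 165 163 163 165 164 165 163
  169 163]
 [110  83  79 101 136 156 162 166 166 164 163 164 163 165 163 162 165 163
  165 164]]
410 88 119; 422 87 119; 434 87 119; 446 85 107; 458 85 119; 470 84 107; 482 84 119; 494 83 119; 506 82 119; 518 82 119; 530 81 107; 542 82 93; ((17.363304138183594, 22.911008834838867), (16.96277618408203, 28.314130783081055), 9.865806579589844)
```

Run:
```python
from h import *
import pickle
s,d=pickle.load(open("c_2.pkl","rb"));c=d["wrist"]
xs=np.arange(410,540,4);im=cv2.cvtColor(c["image"],cv2.COLOR_RGB2HSV);m=((im[...,2]>150)&(im[...,1]<90))
pts=np.array([onz(c,(float(x),float(np.nonzero(m[70:120,x])[0].min()+70-.5)),.018,s)[:2] for x in xs if not 484<x<512])
vx,vy,_,_=cv2.fitLine(pts.astype(np.float32),cv2.DIST_HUBER,0,.01,.01).ravel();print("scale dir",vx,vy,np.degrees(np.arctan2(vx,vy)))
hd=onz(c,(463.5,200.5),.100,s);print("head",hd)
C=np.array([.5228,-.1104]);v=hd[:2]-C;print("axis from head",np.linalg.norm(v),np.degrees(np.arctan2(v[0],v[1])))
for yaw in(11,12,13,14):
    a=np.radians(yaw);ty=np.array([np.sin(a),np.cos(a)]);tx=np.array([np.cos(a),-np.sin(a)])
    P=onz(c,(449.5,101.5),.0275,s)[:2]
    M=[onz(c,(497.4,97.9),z,s)[:2] for z in(.018,.021,.024)]
    print(yaw,"ptr",(tx@(P-C)).round(4),(ty@(P-C)).round(4),"mark",[((tx@(m-C)).round(4),(ty@(m-C)).round(4)) for m in M],"hd",(tx@v).round(4),(ty@v).round(4))
```

```text
scale dir 0.18399447 0.98292726 10.602513
head [0.54633659 0.02569472 0.1       ]
axis from head 0.13811496623636202 9.811832649231548
11 ptr -0.0474 0.139 mark [(np.float64(-0.0438), np.float64(0.1834)), (np.float64(-0.0453), np.float64(0.1813)), (np.float64(-0.0468), np.float64(0.1792))] hd -0.0029 0.1381
12 ptr -0.0499 0.1382 mark [(np.float64(-0.047), np.float64(0.1826)), (np.float64(-0.0485), np.float64(0.1805)), (np.float64(-0.05), np.float64(0.1784))] hd -0.0053 0.138
13 ptr -0.0523 0.1373 mark [(np.float64(-0.0502), np.float64(0.1818)), (np.float64(-0.0516), np.float64(0.1796)), (np.float64(-0.0531), np.float64(0.1775))] hd -0.0077 0.1379
14 ptr -0.0547 0.1364 mark [(np.float64(-0.0533), np.float64(0.1809)), (np.float64(-0.0547), np.float64(0.1787)), (np.float64(-0.0562), np.float64(0.1765))] hd -0.0101 0.1377
```

Request:
apply_moves:
  deltas:
    - {"ax": 0,"ay": 0,"az": 0,"x": -0.004,"y": -0.0355,"z": 0.0295,"gripper": -1}
    - {"ax": 0,"ay": 0,"az": 0,"x": -0.004,"y": -0.0355,"z": 0.0295,"gripper": -1}
    - {"ax": 0,"ay": 0,"az": 0,"x": -0.004,"y": -0.0355,"z": 0.0295,"gripper": -1}
    - {"ax": 0,"ay": 0,"az": 0,"x": -0.003,"y": -0.0355,"z": 0.0295,"gripper": -1}
    - {"ax": 0,"ay": 0,"az": 0,"x": 0,"y": 0,"z": 0,"gripper": -1}
    - {"ax": 0,"ay": 0,"az": 0,"x": 0,"y": 0,"z": 0,"gripper": -1}

```text
t: 5.25
tcp_pos: [0.5147, -0.2628, 0.091]
tool_rot: [[-0.851, 0.237, 0.468], [0.206, 0.971, -0.118], [-0.482, -0.004, -0.876]]
contact_force: [0.6, 0.3, -0.1]
width: 1.001
grip_force: 0.0
```

Run:
```python
from snap import *
from h import *
s,d=snap("3");c=d["wrist"]
print(s["t"],s["tcp_pos"].round(4),s["tool_rot"].round(3),s["contact_force"].round(2))
b=blobs(c["image"],"blue",mina=80);print(b)
print("circ14",circ(c,s,(.5455,-.2692),.014,.037,-1,.006))
X=np.array([.5455,-.2692,.039])
for z in(.014,.028,.042):print(z,proj(c,(*X[:2],z),s))
print("G line px",[proj(c,s["tcp_pos"]+s["tool_rot"][:,2]*q,s).round(1).tolist() for q in(-.019,0,.05)])
print("tool rel",(s["tool_rot"].T@(X-s["tcp_pos"])).round(4))
```

```text
5.25 [ 0.5147 -0.2628  0.091 ] [[-0.851  0.237  0.468]
 [ 0.206  0.971 -0.118]
 [-0.482 -0.004 -0.876]] [ 0.63  0.32 -0.13]
[([511, 138, 49, 37, 918], [538.7, 158.7])]
circ14 (array([ 0.5444, -0.269 ,  0.0381]), 34, np.float64(0.00099))
0.014 [278.6319146  209.66098071]
0.028 [278.69441547 223.28591059]
0.042 [278.76278512 238.14075655]
G line px [[277.5, 291.4], [277.3, 272.0], [276.9, 237.0]]
tool rel [-0.0025  0.0013  0.0607]
```

View pics/wrist_3.png

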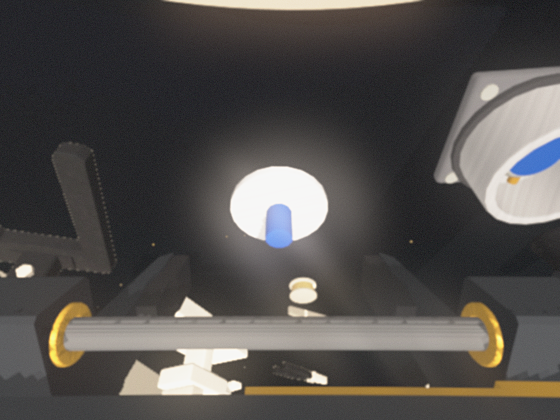

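The knob top sits at (278,240), as predicted, and centred between the fingers. The chamber is at right, clear of them. Grasping now.

Request:
apply_moves:
  deltas:
    - {"ax": 0,"ay": 0,"az": 0,"x": -0.0025,"y": 0.001,"z": 0.025,"gripper": -1}
    - {"ax": 0,"ay": 0,"az": 0,"x": 0,"y": 0,"z": 0.025,"gripper": -1}
    - {"ax": 0,"ay": 0,"az": 0,"x": 0,"y": 0,"z": 0.02,"gripper": -1}
    - {"ax": 0,"ay": 0,"az": 0,"x": 0,"y": 0,"z": 0.0097,"gripper": -1}
    - {"ax": 0,"ay": 0,"az": 0,"x": 0,"y": 0,"z": 0,"gripper": -1}
    - {"ax": 0,"ay": 0,"az": 0,"x": 0,"y": 0,"z": 0,"gripper": 0.3}
  force: 20

```text
t: 6.05
tcp_pos: [0.5554, -0.2702, 0.0235]
tool_rot: [[-0.851, 0.234, 0.47], [0.203, 0.972, -0.117], [-0.484, -0.005, -0.875]]
contact_force: [0.6, 0.5, 0.5]
width: 0.911
grip_force: 0.0
```

Request:
apply_moves:
  deltas:
    - {"ax": 0,"ay": 0,"az": 0,"x": 0,"y": 0,"z": 0,"gripper": 1}
    - {"ax": 0,"ay": 0,"az": 0,"x": 0,"y": 0,"z": 0,"gripper": 1}
    - {"ax": 0,"ay": 0,"az": 0,"x": 0,"y": 0,"z": 0,"gripper": 1}
    - {"ax": 0,"ay": 0,"az": 0,"x": 0,"y": 0,"z": 0,"gripper": 1}

```text
t: 6.55
tcp_pos: [0.555, -0.2702, 0.0225]
tool_rot: [[-0.852, 0.234, 0.469], [0.203, 0.972, -0.117], [-0.483, -0.004, -0.876]]
contact_force: [0.2, 0.5, 0.4]
width: 0.461
grip_force: 0.0
```

Request:
apply_moves:
  deltas:
    - {"ax": 0,"ay": 0,"az": 0,"x": 0,"y": 0,"z": 0,"gripper": 1}
    - {"ax": 0,"ay": 0,"az": 0,"x": 0,"y": 0,"z": 0,"gripper": 1}
    - {"ax": 0,"ay": 0,"az": 0,"x": 0,"y": 0,"z": 0,"gripper": 1}
    - {"ax": 0,"ay": 0,"az": 0,"x": 0,"y": 0,"z": 0,"gripper": 1}

```text
t: 7.05
tcp_pos: [0.555, -0.2702, 0.0224]
tool_rot: [[-0.852, 0.234, 0.469], [0.203, 0.972, -0.117], [-0.483, -0.004, -0.876]]
contact_force: [0.0, 0.4, -0.3]
width: 0.217
grip_force: 20.0
```

Request:
apply_moves:
  deltas:
    - {"ax": 0,"ay": 0,"az": 0,"x": -0.012,"y": 0,"z": -0.022,"gripper": 1}
    - {"ax": 0,"ay": 0,"az": 0,"x": -0.012,"y": 0,"z": -0.022,"gripper": 1}
    - {"ax": 0,"ay": 0,"az": 0,"x": -0.012,"y": 0,"z": -0.022,"gripper": 1}
    - {"ax": 0,"ay": 0,"az": 0,"x": 0.01,"y": 0.0296,"z": -0.006,"gripper": 1}
    - {"ax": 0,"ay": 0,"az": 0,"x": 0.01,"y": 0.0296,"z": -0.006,"gripper": 1}
    - {"ax": 0,"ay": 0,"az": 0,"x": 0.01,"y": 0.0296,"z": -0.006,"gripper": 1}
    - {"ax": 0,"ay": 0,"az": 0,"x": 0.01,"y": 0.0296,"z": -0.006,"gripper": 1}
    - {"ax": 0,"ay": 0,"az": 0,"x": 0.01,"y": 0.0296,"z": -0.006,"gripper": 1}
    - {"ax": 0,"ay": 0,"az": 0,"x": 0,"y": 0,"z": 0,"gripper": 1}
    - {"ax": 0,"ay": 0,"az": 0,"x": 0,"y": 0,"z": 0,"gripper": 1}

```text
t: 8.3
tcp_pos: [0.5329, -0.1124, 0.0991]
tool_rot: [[-0.852, 0.234, 0.469], [0.203, 0.972, -0.117], [-0.483, -0.004, -0.876]]
contact_force: [0.6, 0.2, -1.1]
width: 0.217
grip_force: 20.0
```

Run:
```python
from snap import *
from h import *
s,d=snap("4",("wrist","scene","side"));c=d["wrist"]
print(s["t"],s["tcp_pos"].round(4),s["tool_rot"].round(3),s["contact_force"].round(2),s["width"],s["grip_force"])
X=s["tcp_pos"]+np.array([-.0095,.0024,-.0224]);print("lid",X)
print("flange16",circ(c,s,X[:2],X[2]+.014,.037,-1,.006),"bottom-edge",circ(c,s,X[:2],X[2]+.006,.037,-1,.006,range(100,280,8)))
print("blue",blobs(c["image"],"blue",mina=80))
a=c["image"][90:300,150:410];a=cv2.resize(a,None,fx=2,fy=2,interpolation=cv2.INTER_CUBIC)
b=[cv2.resize(d[n]["image"][y:y+80,x:x+80],(210,210),interpolation=cv2.INTER_CUBIC) for n,x,y in(("scene",290,155),("side",270,150))]
im=np.hstack([a,np.vstack(b)]);cv2.imwrite("pics/c4.png",im[:,:,::-1]);print(im.shape)
```

```text
8.3 [ 0.5329 -0.1124  0.0991] [[-0.852  0.234  0.469]
 [ 0.203  0.972 -0.117]
 [-0.483 -0.004 -0.876]] [ 0.59  0.22 -1.06] 0.21727497538641322 19.997190764806874
lid [ 0.52344924 -0.10997352  0.07667659]
flange16 (array([ 0.5235, -0.1108,  0.0367]), 26, np.float64(0.00119)) bottom-edge (array([ 0.5268, -0.1119,  0.0379]), 20, np.float64(0.00098))
blue [([257, 154, 41, 31, 1025], [277.4, 169.2]), ([255, 269, 42, 39, 1107], [276.2, 291.6])]
(420, 730, 3)
```

View pics/c4.png

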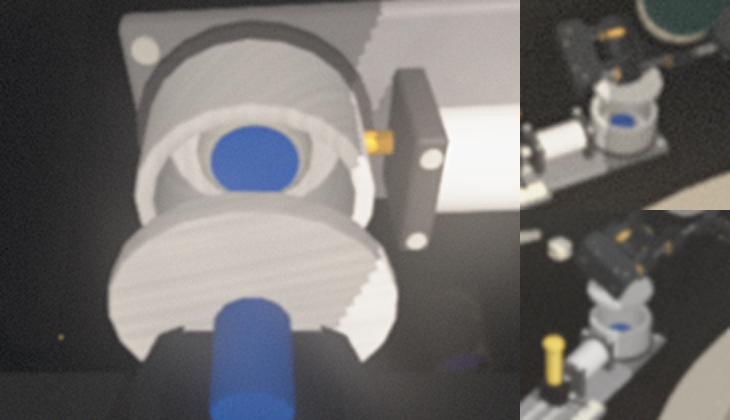

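Run:
```python
from h import *
import pickle
s,d=pickle.load(open("c_4.pkl","rb"));c=d["wrist"]
C=(.5228,-.1104);X=s["tcp_pos"]+np.array([-.0095,.0024,-.0224])
ar=list(range(115,240,5))
print("rim in",circ(c,s,C,.05,.030,1,.004,ar),"out",circ(c,s,C,.05,.036,-1,.004,ar))
# lid: upper flange edge near side, brightness step either sign; knob sides
for r0,sg in((.037,1),(.037,-1)):print("flange top",sg,circ(c,s,X[:2],X[2]+.014,r0,sg,.005,list(range(95,260,5))))
h=cv2.inRange(cv2.cvtColor(c["image"],cv2.COLOR_RGB2HSV),*COL["blue"])
for v in(250,265,280,293):
    x=np.nonzero(h[v,230:320])[0]+230;print(v,x.min(),x.max())
for z in(.014,.028,.042):print(proj(c,X+[0,0,z],s).round(1))
```

```text
rim in (array([ 0.5237, -0.112 ,  0.0296]), 19, np.float64(0.00085)) out (array([ 0.5239, -0.1108,  0.0363]), 25, np.float64(0.00048))
flange top 1 (array([ 0.5165, -0.1092,  0.0341]), 7, np.float64(0.00118))
flange top -1 (array([ 0.5223, -0.1104,  0.0363]), 33, np.float64(0.00147))Traceback (most recent call last):
  File "<stdin>", line 11, in <module>
    return umr_minimum(a, axis, None, out, keepdims, initial, where)
ValueError: zero-size array to reduction operation minimum which has no identity
```

Request:
apply_moves:
  deltas:
    - {"ax": 0,"ay": 0,"az": 0,"x": 0.0048,"y": 0,"z": 0.0088,"gripper": 1}
    - {"ax": 0,"ay": 0,"az": 0,"x": 0.0048,"y": 0,"z": 0.0088,"gripper": 1}
    - {"ax": 0,"ay": 0,"az": 0,"x": 0.0012,"y": 0,"z": 0.0022,"gripper": 1}
    - {"ax": 0,"ay": 0,"az": 0,"x": 0.0012,"y": 0,"z": 0.0022,"gripper": 1}
    - {"ax": 0,"ay": 0,"az": 0,"x": 0.0012,"y": 0,"z": 0.0022,"gripper": 1}
    - {"ax": 0,"ay": 0,"az": 0,"x": 0,"y": 0,"z": 0,"gripper": 1}

```text
t: 9.2
tcp_pos: [0.5329, -0.1123, 0.0714]
tool_rot: [[-0.852, 0.234, 0.469], [0.203, 0.972, -0.117], [-0.483, -0.004, -0.876]]
contact_force: [-0.1, -0.6, -0.6]
width: 0.218
grip_force: 20.0
```

Request:
apply_moves:
  deltas:
    - {"ax": 0,"ay": 0,"az": 0,"x": 0.0007,"y": 0,"z": 0.0013,"gripper": 1}
    - {"ax": 0,"ay": 0,"az": 0,"x": 0.0007,"y": 0,"z": 0.0013,"gripper": 1}
    - {"ax": 0,"ay": 0,"az": 0,"x": 0,"y": 0,"z": 0,"gripper": 1}

```text
t: 9.57
tcp_pos: [0.5328, -0.1124, 0.0684]
tool_rot: [[-0.852, 0.234, 0.468], [0.203, 0.972, -0.117], [-0.483, -0.004, -0.876]]
contact_force: [-0.6, 0.3, -0.9]
width: 0.22
grip_force: 20.0
```

Request:
apply_moves:
  deltas:
    - {"ax": 0,"ay": 0,"az": 0,"x": 0.0006,"y": 0,"z": 0.001,"gripper": 1}
    - {"ax": 0,"ay": 0,"az": 0,"x": 0,"y": 0,"z": 0,"gripper": 1}

```text
t: 9.82
tcp_pos: [0.5328, -0.1124, 0.0673]
tool_rot: [[-0.852, 0.234, 0.469], [0.203, 0.972, -0.117], [-0.483, -0.004, -0.876]]
contact_force: [-0.1, -0.5, -1.8]
width: 0.219
grip_force: 20.0
```

Lid bottom is at about 0.045 and inside the bore. Going down in small steps until contact.

Request:
apply_moves:
  deltas:
    - {"ax": 0,"ay": 0,"az": 0,"x": 0.0005,"y": 0,"z": 0.0009,"gripper": 1}
    - {"ax": 0,"ay": 0,"az": 0,"x": 0,"y": 0,"z": 0,"gripper": 1}

```text
t: 10.07
tcp_pos: [0.533, -0.1124, 0.0664]
tool_rot: [[-0.852, 0.234, 0.469], [0.203, 0.972, -0.117], [-0.483, -0.004, -0.876]]
contact_force: [-0.2, -0.6, -1.3]
width: 0.217
grip_force: 20.0
```

Request:
apply_moves:
  deltas:
    - {"ax": 0,"ay": 0,"az": 0,"x": 0.0003,"y": 0,"z": 0.0006,"gripper": 1}
    - {"ax": 0,"ay": 0,"az": 0,"x": 0,"y": 0,"z": 0,"gripper": 1}

```text
t: 10.32
tcp_pos: [0.5331, -0.1125, 0.0663]
tool_rot: [[-0.851, 0.234, 0.469], [0.203, 0.972, -0.117], [-0.484, -0.004, -0.875]]
contact_force: [-5.2, 1.4, 6.3]
width: 0.22
grip_force: 20.0
```

Contact came exactly at the expected seated height. Releasing with a modest opening, then retreating along the tool axis.

Request:
apply_moves:
  deltas:
    - {"ax": 0,"ay": 0,"az": 0,"x": -0.0002,"y": 0,"z": -0.0004,"gripper": 1}
    - {"ax": 0,"ay": 0,"az": 0,"x": 0,"y": 0,"z": 0,"gripper": 0.3}
    - {"ax": 0,"ay": 0,"az": 0,"x": 0,"y": 0,"z": 0,"gripper": -0.1}
    - {"ax": 0,"ay": 0,"az": 0,"x": 0,"y": 0,"z": 0,"gripper": -0.3}
    - {"ax": 0,"ay": 0,"az": 0,"x": 0,"y": 0,"z": 0,"gripper": -0.3}
    - {"ax": 0,"ay": 0,"az": 0,"x": 0,"y": 0,"z": -0.02,"gripper": -0.3}
    - {"ax": 0,"ay": 0,"az": 0,"x": 0,"y": 0,"z": -0.03,"gripper": -0.3}
    - {"ax": 0,"ay": 0,"az": 0,"x": 0,"y": 0,"z": -0.03,"gripper": -0.3}
    - {"ax": 0,"ay": 0,"az": 0,"x": 0,"y": 0,"z": 0,"gripper": -0.3}

```text
t: 11.45
tcp_pos: [0.4967, -0.1034, 0.1387]
tool_rot: [[-0.849, 0.234, 0.473], [0.202, 0.972, -0.118], [-0.488, -0.005, -0.873]]
contact_force: [0.6, -0.4, -0.1]
width: 0.646
grip_force: 0.0
```

Run:
```python
from snap import *
from h import *
s,d=snap("5");c=d["wrist"]
print(s["t"],s["tcp_pos"].round(4),s["tool_rot"].round(3),s["contact_force"].round(2),s["width"])
C=(.5232,-.1106)
print("flange top",circ(c,s,C,.058,.037,-1,.005),circ(c,s,C,.058,.037,-1,.005,range(-80,80,6)))
print("blue",blobs(c["image"],"blue",mina=80),proj(c,(*C,.086),s),proj(c,(*C,.058),s))
```

```text
11.45 [ 0.4967 -0.1034  0.1387] [[-0.849  0.234  0.473]
 [ 0.202  0.972 -0.118]
 [-0.488 -0.005 -0.873]] [ 0.57 -0.36 -0.09] 0.6456638198392839
flange top (array([ 0.5241, -0.1109,  0.0366]), 30, np.float64(0.00052)) (array([ 0.5244, -0.111 ,  0.0364]), 23, np.float64(0.00029))
blue [([264, 223, 21, 16, 193], [272.1, 231.8])] [276.01559238 229.80089048] [276.1299627  201.81082927]
```

View pics/wrist_5.png

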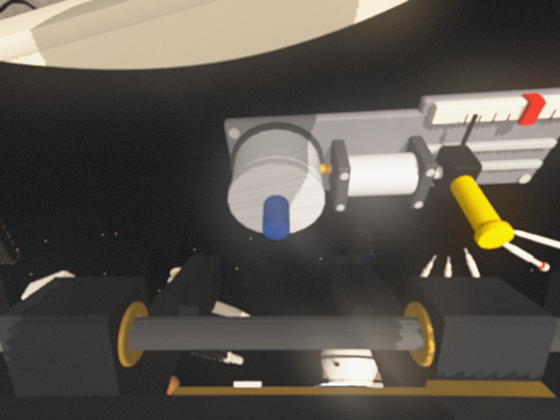

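The lid sits flush and level on the rim, knob at (276,230). Pointer tip is at (475,117), rider at (532,109), handle head at (491,234).

Run:
```python
from h import *
import pickle
s,d=pickle.load(open("c_5.pkl","rb"));c=d["wrist"]
hs=cv2.cvtColor(c["image"],cv2.COLOR_RGB2HSV)
m=((hs[...,2]>150)&(hs[...,1]<90))
pts=np.array([onz(c,(float(x),float(np.nonzero(m[80:130,x])[0].min()+80-.5)),.018,s)[:2] for x in range(436,558,4) if not 515<x<552])
vx,vy,_,_=cv2.fitLine(pts.astype(np.float32),cv2.DIST_HUBER,0,.01,.01).ravel();yaw=np.degrees(np.arctan2(vx,vy));print("yaw",yaw)
b=(cv2.inRange(hs,*COL["red"])|cv2.inRange(hs,*COL["red2"]))[80:140,505:560];k=cv2.findNonZero(b)+[505,80];R=cv2.minAreaRect(k.astype(np.float32));print(R,cv2.boundingRect(k))
y=cv2.inRange(hs,*COL["yellow"])[160:260,440:520];print(cv2.boundingRect(cv2.findNonZero(y)))
for v in(185,200,215,225,232,240):
    q=np.nonzero(cv2.inRange(hs,*COL["yellow"])[v,440:520])[0]+440;print(v,q.min(),q.max(),end="; ")
C=np.array([.5232,-.1106]);a=np.radians(10.5);ty=np.array([np.sin(a),np.cos(a)]);tx=np.array([np.cos(a),-np.sin(a)])
f=lambda p:((tx@(p[:2]-C)).round(4),(ty@(p[:2]-C)).round(4))
g=cv2.cvtColor(c["image"],cv2.COLOR_RGB2GRAY);print("\n",g[108:126:2,466:486])
print("ptr",f(onz(c,(475,116.5),.0275,s)),"rider",[f(onz(c,R[0],z,s)) for z in(.018,.021,.024)])
H=C+.14*ty;print("H",H,proj(c,(*H,.1),s),proj(c,(*H,.05),s),proj(c,(*H,.094),s))
```

```text
yaw 10.475588
((532.0419921875, 109.18116760253906), (23.114919662475586, 33.65260696411133), 10.885527610778809) (518, 93, 28, 32)
(10, 15, 65, 75)
185 451 478; 200 457 488; 215 465 498; 225 471 510; 232 475 513; 240 475 511; 
 [[242 241 242 242 241 241 242 241 241 242 242 243 241 242 241 242 242 242
  241 242]
 [242 241 242 242 242 242 241 242 241 242 242 242 242 242 242 241 241 241
  241 242]
 [241 241 242 241 242 242 242 242 241 242 242 242 243 243 242 242 242 242
  242 242]
 [224 212 226 239 243 243 236 200 162 148 153 182 224 239 239 237 240 242
  241 242]
 [172 189 234 243 244 240 186 115  82  79  97 162 219 215 178 203 236 241
  241 241]
 [181 230 243 244 240 199 120  85  79  98 156 215 214 172 186 231 243 242
  241 242]
 [221 241 244 240 204 134  87  79  90 140 204 217 173 161 215 238 240 239
  237 236]
 [179 193 188 166 119  87  83  82  96 125 148 146 130 134 147 151 152 148
  146 144]
 [135 134 120  96  82  80  84  96 113 131 136 137 139 139 137 137 137 135
  134 136]]
ptr (np.float64(-0.0453), np.float64(0.1402)) rider [(np.float64(-0.0431), np.float64(0.1838)), (np.float64(-0.0448), np.float64(0.1813)), (np.float64(-0.0465), np.float64(0.1789))]
H [0.54871297 0.02705569] [495.92134239 239.22658173] [463.33234629 187.44528171] [491.40286935 232.07280007]
```

Request:
apply_moves:
  deltas:
    - {"ax": -1.5,"ay": 0,"az": -2.6,"x": 0,"y": 0,"z": 0,"gripper": -1}
    - {"ax": 0,"ay": 0,"az": 0,"x": 0.0016,"y": 0.0345,"z": 0.0016,"gripper": -1}
    - {"ax": 0,"ay": 0,"az": 0,"x": 0.0016,"y": 0.0345,"z": 0.0016,"gripper": -1}
    - {"ax": 0,"ay": 0,"az": 0,"x": 0.0016,"y": 0.0345,"z": 0.0016,"gripper": -1}
    - {"ax": 0,"ay": 0,"az": 0,"x": 0.0016,"y": 0.0345,"z": 0.0016,"gripper": -1}
    - {"ax": 0,"ay": 0,"az": 0,"x": 0,"y": 0,"z": 0,"gripper": -1}
    - {"ax": 0,"ay": 0,"az": 0,"x": 0,"y": 0,"z": 0,"gripper": -1}

```text
t: 12.38
tcp_pos: [0.5176, 0.0329, 0.1255]
tool_rot: [[-0.863, 0.182, 0.472], [0.158, 0.983, -0.091], [-0.481, -0.004, -0.877]]
contact_force: [-0.6, -0.3, -0.1]
width: 1.002
grip_force: 0.0
```

Run:
```python
from snap import *
from h import *
s,d=snap("6");c=d["wrist"]
print(s["t"],s["tcp_pos"].round(4),s["tool_rot"].round(3),s["contact_force"].round(2),s["width"])
H=np.array([.5487,.0271]);G=np.array([*H,.076])
print("H px",[proj(c,(*H,z),s).round(1).tolist() for z in(.05,.094,.1)])
hs=cv2.cvtColor(c["image"],cv2.COLOR_RGB2HSV);y=cv2.inRange(hs,*COL["yellow"])[100:265]
n,l,st,ce=cv2.connectedComponentsWithStats(y);i=1+st[1:,4].argmax();print(st[i],ce[i])
for v in range(st[i][1],st[i][1]+st[i][3],8):
    q=np.nonzero(l[v]==i)[0];print(v+100,q.min(),q.max(),end="; ")
print("\nto grasp (tool)",(s["tool_rot"].T@(G-s["tcp_pos"])+[0,0,.019]).round(4))
b=cv2.inRange(hs,*COL["red"])|cv2.inRange(hs,*COL["red2"]);k=[b for b in blobs(c["image"],"red",mina=100)];print(k)
```

```text
12.375 [0.5176 0.0329 0.1255] [[-0.863  0.182  0.472]
 [ 0.158  0.983 -0.091]
 [-0.481 -0.004 -0.877]] [-0.62 -0.34 -0.13] 1.0017798098708053
H px [[277.1, 211.5], [277.1, 259.1], [277.1, 266.7]]
[ 261  100   34   65 1587] [277.46880907 135.24070573]
200 275 281; 208 267 288; 216 267 288; 224 266 288; 232 266 289; 240 266 289; 248 265 290; 256 262 293; 264 261 294; 
to grasp (tool) [-0.004   0.0002  0.0776]
[([329, 123, 15, 31, 401], [336.2, 137.9])]
```

Request:
apply_moves:
  deltas:
    - {"ax": 0,"ay": 0,"az": 0,"x": -0.004,"y": 0,"z": 0.02,"gripper": -1}
    - {"ax": 0,"ay": 0,"az": 0,"x": 0,"y": 0,"z": 0.025,"gripper": -1}
    - {"ax": 0,"ay": 0,"az": 0,"x": 0,"y": 0,"z": 0.02,"gripper": -0.5}
    - {"ax": 0,"ay": 0,"az": 0,"x": 0,"y": 0,"z": 0.0126,"gripper": 0}
    - {"ax": 0,"ay": 0,"az": 0,"x": 0,"y": 0,"z": 0,"gripper": 1}
    - {"ax": 0,"ay": 0,"az": 0,"x": 0,"y": 0,"z": 0,"gripper": 1}
    - {"ax": 0,"ay": 0,"az": 0,"x": 0,"y": 0,"z": 0,"gripper": 1}
    - {"ax": 0,"ay": 0,"az": 0,"x": 0,"y": 0,"z": 0,"gripper": 1}
  force: 35

```text
t: 13.42
tcp_pos: [0.5587, 0.0255, 0.0618]
tool_rot: [[-0.861, 0.183, 0.475], [0.159, 0.983, -0.091], [-0.484, -0.003, -0.875]]
contact_force: [0.4, 0.4, 1.0]
width: 0.349
grip_force: 0.0
```

Request:
apply_moves:
  deltas:
    - {"ax": 0,"ay": 0,"az": 0,"x": 0,"y": 0,"z": 0,"gripper": 1}
    - {"ax": 0,"ay": 0,"az": 0,"x": 0,"y": 0,"z": 0,"gripper": 1}
    - {"ax": 0,"ay": 0,"az": 0,"x": 0,"y": 0,"z": 0,"gripper": 1}
    - {"ax": 0,"ay": 0,"az": 0,"x": 0,"y": 0,"z": 0,"gripper": 1}

```text
t: 13.92
tcp_pos: [0.5589, 0.026, 0.0614]
tool_rot: [[-0.861, 0.182, 0.475], [0.158, 0.983, -0.09], [-0.484, -0.003, -0.875]]
contact_force: [-1.6, 5.6, 2.1]
width: 0.187
grip_force: 34.5
```

Request:
apply_moves:
  deltas:
    - {"ax": 0,"ay": 0,"az": 0,"x": 0,"y": 0.004,"z": 0,"gripper": 1}
    - {"ax": 0,"ay": 0,"az": 0,"x": 0,"y": 0.004,"z": 0,"gripper": 1}
    - {"ax": 0,"ay": 0,"az": 0,"x": 0,"y": 0.004,"z": 0,"gripper": 1}
    - {"ax": 0,"ay": 0,"az": 0,"x": 0,"y": 0.004,"z": 0,"gripper": 1}
    - {"ax": 0,"ay": 0,"az": 0,"x": 0,"y": 0.004,"z": 0,"gripper": 1}
    - {"ax": 0,"ay": 0,"az": 0,"x": 0,"y": 0.004,"z": 0,"gripper": 1}
    - {"ax": 0,"ay": 0,"az": 0,"x": 0,"y": 0.004,"z": 0,"gripper": 1}
    - {"ax": 0,"ay": 0,"az": 0,"x": 0,"y": 0.004,"z": 0,"gripper": 1}
    - {"ax": 0,"ay": 0,"az": 0,"x": 0,"y": 0,"z": 0,"gripper": 1}

```text
t: 15.05
tcp_pos: [0.5643, 0.056, 0.0613]
tool_rot: [[-0.861, 0.184, 0.474], [0.159, 0.983, -0.093], [-0.483, -0.005, -0.876]]
contact_force: [-3.9, -6.7, 8.1]
width: 0.183
grip_force: 34.8
```

```bash
cat > ptr.py <<'E'
from snap import *
from h import *
def measure(tag):
    s,d=snap(tag);c=d["wrist"]
    print(s["t"],s["tcp_pos"].round(4),s["contact_force"].round(2),s["width"].round(3),s["grip_force"])
    R=blobs(c["image"],"red",mina=100);print(R)
    hs=cv2.cvtColor(c["image"],cv2.COLOR_RGB2HSV);b=cv2.inRange(hs,*COL["red"])|cv2.inRange(hs,*COL["red2"])
    ce=max(R,key=lambda q:q[0][4]);x,y,w,h,_=ce[0]
    sub=b[y:y+h,x:x+w];k=cv2.findNonZero(sub)+[x,y];print(cv2.minAreaRect(k.astype(np.float32)))
    cx,cy=map(int,ce[1])
    x0,y0=max(0,cx-60),max(0,cy-45);im=cv2.resize(c["image"][y0:y0+90,x0:x0+120],None,fx=6,fy=6,interpolation=cv2.INTER_CUBIC)
    print("crop origin",x0,y0);cv2.imwrite(f"pics/p_{tag}.png",im[:,:,::-1]);return s,c
E
python3 -c "
from ptr import *
measure('7')"
```

```text
Traceback (most recent call last):
  File "ptr.py", line 5, in measure
    print(s["t"],s["tcp_pos"].round(4),s["contact_force"].round(2),s["width"].round(3),s["grip_force"])
                                                                   ^^^^^^^^^^^^^^^^
AttributeError: 'float' object has no attribute 'round'
```

```bash
sed -i 's/s\["width"\].round(3)/s["width"]/' ptr.py && python3 -c "
from ptr import *
measure('7')"
```

```text
15.1 [0.5642 0.0559 0.0612] [-3.2  -6.95  7.75] 0.1847159384941649 34.798734018908206
[([291, 111, 21, 47, 899], [300.8, 133.9])]
((301.0, 134.0), (46.0, 20.0), 90.0)
crop origin 240 88
```

View pics/p_7.png

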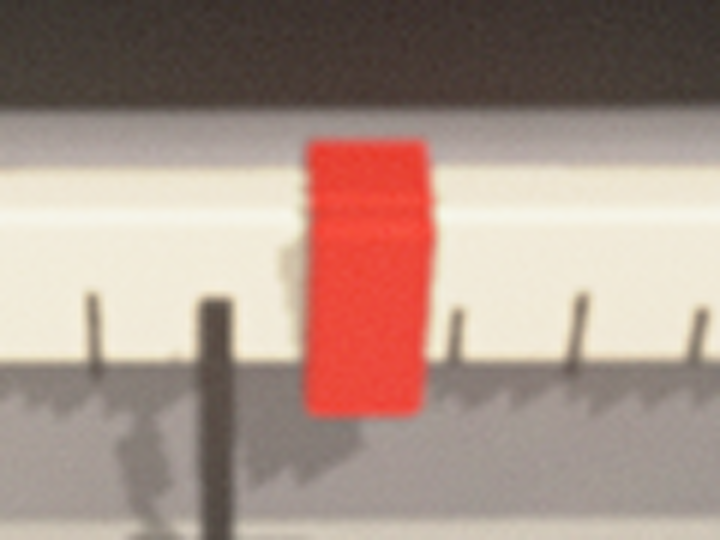

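The pointer centre is at column 276, with its tip at row 138. The rider spans columns 291 to 312, centre about 301.3, at roughly 2.05 px/mm, so about 12.3 mm remain. I've used all ten picture views, so I continue numerically.

Request:
apply_moves:
  deltas:
    - {"ax": 0,"ay": 0,"az": 0,"x": 0,"y": 0.003,"z": 0,"gripper": 1}
    - {"ax": 0,"ay": 0,"az": 0,"x": 0,"y": 0.003,"z": 0,"gripper": 1}
    - {"ax": 0,"ay": 0,"az": 0,"x": 0,"y": 0.003,"z": 0,"gripper": 1}
    - {"ax": 0,"ay": 0,"az": 0,"x": 0,"y": 0.001,"z": 0,"gripper": 1}
    - {"ax": 0,"ay": 0,"az": 0,"x": 0,"y": 0,"z": 0,"gripper": 1}
    - {"ax": 0,"ay": 0,"az": 0,"x": 0,"y": 0,"z": 0,"gripper": 1}

```text
t: 15.9
tcp_pos: [0.566, 0.0654, 0.0613]
tool_rot: [[-0.861, 0.185, 0.473], [0.159, 0.983, -0.094], [-0.482, -0.005, -0.876]]
contact_force: [-4.7, -6.8, 8.1]
width: 0.188
grip_force: 34.9
```

```bash
cat > m2.py <<'E'
import sys
from snap import *
from h import *
s,d=snap(sys.argv[1]);c=d["wrist"];im=c["image"]
print(s["t"],s["tcp_pos"].round(4),s["contact_force"].round(2),s["width"],s["grip_force"])
hs=cv2.cvtColor(im,cv2.COLOR_RGB2HSV);b=cv2.inRange(hs,*COL["red"])|cv2.inRange(hs,*COL["red2"])
g=cv2.cvtColor(im,cv2.COLOR_RGB2GRAY).astype(float)
for v in range(112,160,4):
    q=np.nonzero(b[v,230:340])[0]+230
    print(v,(q.min(),q.max(),(q.min()+q.max())/2) if len(q) else None,end="; ")
print()
for v in range(138,180,5):
    w=np.clip(110-g[v,262:290],0,None);print(v,round((w*np.arange(262,290)).sum()/max(w.sum(),1),2),int(w.max()),(w>30).sum(),end="; ")
print()
E
python3 m2.py 8
```

```text
15.9 [0.566  0.0654 0.0613] [-4.71 -6.85  8.13] 0.187877038898815 34.85991495212147
112 (np.int64(272), np.int64(290), np.float64(281.0)); 116 (np.int64(271), np.int64(290), np.float64(280.5)); 120 (np.int64(271), np.int64(290), np.float64(280.5)); 124 (np.int64(271), np.int64(290), np.float64(280.5)); 128 (np.int64(271), np.int64(290), np.float64(280.5)); 132 (np.int64(271), np.int64(290), np.float64(280.5)); 136 (np.int64(271), np.int64(290), np.float64(280.5)); 140 (np.int64(272), np.int64(290), np.float64(281.0)); 144 (np.int64(272), np.int64(290), np.float64(281.0)); 148 (np.int64(272), np.int64(290), np.float64(281.0)); 152 (np.int64(272), np.int64(290), np.float64(281.0)); 156 (np.int64(279), np.int64(289), np.float64(284.0)); 
138 275.21 21 0; 143 275.11 31 1; 148 275.01 32 2; 153 275.11 30 0; 158 275.59 31 2; 163 275.62 33 2; 168 275.43 34 1; 173 275.72 32 3; 178 275.83 35 3;
```

Request:
apply_moves:
  deltas:
    - {"ax": 0,"ay": 0,"az": 0,"x": 0,"y": 0.0014,"z": 0,"gripper": 1}
    - {"ax": 0,"ay": 0,"az": 0,"x": 0,"y": 0.0013,"z": 0,"gripper": 1}
    - {"ax": 0,"ay": 0,"az": 0,"x": 0,"y": 0,"z": 0,"gripper": 1}
    - {"ax": 0,"ay": 0,"az": 0,"x": 0,"y": 0,"z": 0,"gripper": 1}

```text
t: 16.45
tcp_pos: [0.5664, 0.0679, 0.0612]
tool_rot: [[-0.861, 0.185, 0.473], [0.159, 0.983, -0.094], [-0.482, -0.006, -0.876]]
contact_force: [-5.1, -7.5, 8.7]
width: 0.185
grip_force: 34.9
```

```bash
python3 m2.py 9
python3 - <<'E'
from h import *
import pickle
s,d=pickle.load(open("c_9.pkl","rb"));im=d["wrist"]["image"].astype(int)
for v in(125,145,150,165):print(v,[tuple(im[v,u]) if 0 else int(im[v,u,0]) for u in range(262,290)])
E
```

```text
16.45 [0.5664 0.0679 0.0612] [-5.15 -7.48  8.66] 0.18538050816611357 34.87783583066005
112 (np.int64(266), np.int64(284), np.float64(275.0)); 116 (np.int64(266), np.int64(285), np.float64(275.5)); 120 (np.int64(266), np.int64(285), np.float64(275.5)); 124 (np.int64(266), np.int64(285), np.float64(275.5)); 128 (np.int64(266), np.int64(285), np.float64(275.5)); 132 (np.int64(266), np.int64(285), np.float64(275.5)); 136 (np.int64(266), np.int64(285), np.float64(275.5)); 140 (np.int64(266), np.int64(284), np.float64(275.0)); 144 (np.int64(266), np.int64(284), np.float64(275.0)); 148 (np.int64(266), np.int64(285), np.float64(275.5)); 152 (np.int64(266), np.int64(285), np.float64(275.5)); 156 (np.int64(267), np.int64(284), np.float64(275.5)); 
138 275.38 18 0; 143 275.04 28 0; 148 275.12 28 0; 153 275.19 30 0; 158 275.53 31 1; 163 275.36 31 1; 168 275.74 33 2; 173 275.85 33 3; 178 275.9 34 3; 
125 [245, 242, 226, 216, 231, 243, 245, 244, 244, 244, 244, 244, 244, 245, 245, 244, 245, 245, 244, 245, 245, 244, 242, 235, 235, 241, 243, 244]
145 [242, 239, 224, 208, 214, 231, 234, 227, 212, 192, 163, 118, 93, 93, 92, 97, 149, 224, 239, 237, 238, 237, 231, 227, 235, 242, 244, 238]
150 [134, 130, 134, 156, 204, 229, 236, 235, 227, 202, 164, 117, 95, 92, 89, 96, 150, 221, 237, 237, 238, 237, 233, 214, 167, 138, 132, 133]
165 [138, 135, 136, 135, 135, 137, 134, 134, 135, 137, 120, 102, 90, 90, 85, 87, 108, 143, 164, 166, 167, 164, 163, 160, 165, 162, 162, 160]
```

Run:
```python
from snap import *
from h import *
from station import job
s,d=snap("10",("scene","side","wrist"))
for n,b in(("scene",(280,150,400,230)),("side",(260,140,360,230))):
    print(n,blobs(d[n]["image"],"blue",b),proj(d[n],(.5238,-.1108,.072)).round(1))
w=d["wrist"];k=blobs(w["image"],"blue",mina=60);print(k,proj(w,(.5238,-.1108,.072),s).round(1),s["qvel"].round(4).max())
```

```text
scene [([329, 185, 3, 6, 18], [330.0, 187.5])] [329.7 190.4]
side [] [308.1 183.9]
[] [-124.9  281. ] 0.001
```

```bash
python3 -c "
from station import job
print(job.close_job())"
```

```text
the job is handed in; nothing more can be done
None
```

The job is handed in at about 17 s of the 45 s allowed: the lid sits flush in the chamber mouth and released, and the gripper is holding the handle with the pointer over the red rider to within about 0.2 mm by the wrist camera.

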